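Put three swapped samples back on their own instruments

TASK

Three samples on the microscopy bench stand on the wrong instruments: put the tall bottle on the stirrer plate, the squat jar on the pan of the balance and the flat round steel chamber on the light base, each upright, in the middle of the plate, and let go. Every plate takes one sample, so first park one of them upright near the middle of the round cork mat, which is free, and bring it to its own instrument later. Set the samples down rather than drop or tip them, never let them touch one another, and leave the beaker, the slide box and the tube rack where they are.

Things in the scene. Friction and masses are not known exactly. Their poses are not given: they have to be found in the camera images.
- bottle: Tall closed bottle, 105 mm high: straight round green glass body 48 mm in diameter from the base up to 74 mm, then a short shoulder and a white screw cap (35 mm in diameter, from 86 to 105 mm). Origin at the centre of its underside, z up along its axis. 0.14 to 0.28 kg. It starts on the light base.
- jar: Squat closed jar, 50 mm high: amber glass body 54 mm in diameter up to 34 mm, then a black screw cap 58 mm in diameter from 34 to 50 mm. Origin at the centre of its underside, z up along its axis. 0.1 to 0.21 kg. It starts on the stirrer.
- chamber: Flat round dark-steel imaging chamber (a disc with a glass window in its top), 50 mm in diameter, 22 mm high, solid straight sides. Origin at the centre of its underside, z up along its axis. 0.08 to 0.17 kg. It starts on the balance.
- stirrer: Small laboratory stirrer, fixed to the bench: grey box 116 x 116 mm with a square white ceramic plate 100 x 100 mm on top and a black knob on its front (-x) face. Origin on the bench under the centre of the plate, z up; the plate's top is flat, level and 45 mm above the origin. The bottle belongs here.
- balance: Small cream bench balance, fixed to the bench: housing 150 mm (x) by 112 mm (y), 26 mm high, reaching from 95 mm in front of the origin (-x, where the grey display is) to 55 mm behind it, with a round steel pan 92 mm in diameter. Origin on the bench under the centre of the pan, z up; the pan is flat and rigid, its top 36 mm above the origin. The jar belongs here.
- lightbase: Flat aluminium light base, fixed to the bench: 120 x 120 mm, 30 mm high, with a round white window 88 mm in diameter, edged in black, flush in its top. Origin on the bench under the centre of the window, z up; the top is flat and 30 mm above the origin. The chamber belongs here.
- mat: Round cork mat, fixed to the bench, 120 mm in diameter, 6 mm thick, empty at the start: the free parking spot. Origin on the bench under its centre, z up; its top is 6 mm above the origin.
- beaker: Bystander: empty glass beaker, 52 mm in diameter, 65 mm high, loose on the bench. Origin at the centre of its underside. Leave it alone.
- slidebox: Bystander: wooden slide box 85 x 95 x 30 mm (x, y, z), loose on the bench. Origin at the centre of its underside. Leave it alone.
- tuberack: Bystander: aluminium block 64 x 100 mm with white tubes standing in it, 67 mm high in all, loose on the bench. Origin at the centre of its underside. Leave it alone.

How it is judged:
By the outcome, as a careful person would: the job done as asked, in the order asked, and still so for the second after the job is handed in, with the robot touching nothing.
It also fails if it takes over 106 s, if anything falls off the work surface, if the arm or the gripper's body presses on something with over 40 N, if the wrist force passes 120 N, or if a joint passes its speed limit or range.

ROBOT

A 6-joint arm with a two-finger parallel gripper is mounted at the origin on the work surface. World frame = base frame: x ahead of the robot, y to its left, z up, the work surface at z = 0. Lengths are in mm, angles in rad, forces in N, time in s.
With the tool pointing down it reaches from about 350 to 875 mm from the base axis. Payload 4.2 kg.
Tool frame: the origin (TCP) lies at the very end of the fingers, on their centre line; the grasp point (between the pads) lies arm.grip_depth behind it (arm.grip_depth is the distance from the TCP to the grasp point, in mm); z points along the fingers, y is the direction in which the jaws open and shut (so a half turn about z gives the same grasp; the last joint's range is limited). The gripper opens to 85 mm and grips with 20 to 120 N. Pads are 22 mm wide; open, the fingers measure 114 mm over their backs; the gripper's body (76 mm by 85 mm) begins 54 mm behind the grasp point. The pads swing forward as they close: fully open they stand 13 mm farther back than shut.
Start: joints at [1.439, 0.385, 0.008, 0, -1.194, -0.259], TCP at [238.047, 577.869, 231.312] pointing down, gripper open.
Joint ranges: [-3.14, 3.14], [-1.21, 2.06], [-1.07, 1.41], [-3.16, 2.05], [-2.99, -0.16], [-3.1, 3.1]. Speed limits (rad/s): [2.79, 2.79, 3.14, 3.14, 3.14, 3.14].

INTERFACE

Orientations are given as a unit quaternion [x, y, z, w].
In Python, from bench import arm, optics, workorder gives the robot as it stands. The module is installed in compiled form; this text tells all that it offers.
- The arm moves only by the tool play_rows, never from a script. Its arguments are lists of equal length, an entry for each row: "travel": the shift along the tool's x, y, z in m, a list of three; "rotation": the turn, a rotation vector about the tool's x, y, z in rad, a list of three; "grip": the opening, from 0 (shut) to 1 (fully open). In form: {"travel": [[x, y, z], ...], "rotation": [[rx, ry, rz], ...], "grip": [grip, ...]}. A call has 1 to 12 rows; each row shifts and turns the commanded pose from where the row before left it, along the tool's axes as they then stand; what a row does not reach is not made up. A row lasts 1/12 s, in which the tool goes at most 41.7 mm and 7.16 degrees, less where a joint would pass 70% of its speed; a pose out of reach is approached as far as the arm can. A call is refused whole if a number of a shift passes 0.0417 or a number of a turn 0.125, either way. A call with a gripper value outside its range is refused whole. The fingers move at their own pace and stop on an object; the grip force is fixed at half the most. Time passes only in rows, so rows that do not move let the fingers close. It gives the time, the measured TCP pose, the force and the opening at its end, in the units of the state.
- arm.read_state(): the state, without advancing time (a new reading comes with each control period).
- optics.get_image(name): name is "scene" or "top" or "wrist"; returns a dict with "image" (480x640x3 uint8, blue, green, red), "depth" (480x640 float32, mm along the optical axis (not along the pixel's ray), 0 where there is no reading), "camera_matrix" (3x3 intrinsics, pixels), "k1" (the pictures are not rectified: a ray, as slopes to the right and down, at radius r is drawn at 1 + k1 r^2 times it, then the intrinsics apply), "R" (3x3) and "t" (3): a world point X has camera coordinates R X + t; the wrist camera has in their place "hand_eye" (4x4, takes a point from camera to tool coordinates, whose origin is the TCP and whose axes are the flange's). Camera axes: x right, y down, z forward; pixel columns grow to the right and rows downward; lengths in mm; the calibration is good to about 2 mm. A picture is of the moment at which its call begins: read the wrist's pose just before it.
- workorder.job_done(): hands the job in, once; it reports no verdict.
The state is a dict: "clock": time; "joints": joint angles; "joint_vel": joint speeds; "joint_efforts": joint torques, N m; "position": TCP position; "ee_rot": TCP orientation; "contact_force": force on the tool from outside, world axes, zero at the start; "wrist_torque": the same for the moment, N m; "gripper_width": finger opening in mm.
Only numpy, scipy, OpenCV 4.12 (cv2) and the standard library are available. Lean on these libraries where they do the work, as an engineer would, in place of code of your own. Each camera call takes 0.05 s, during which the arm holds its last target. There are 200 camera calls.

## Working session

There is one attempt and no reset: what is moved stays moved. The work goes in short steps, Python scripts to look and compute and a tool call to move; the robot and the scene stay as the last step left them, time stands still between calls to the robot, and variables do not carry over. Pictures are saved under pics/ and viewed, about 12 in all and at most 16, crops included, and the job is handed in when it is done.

Besides the shell and the picture viewer there is one more tool, called after "Emit:" in YAML: its name, and indented under it one key for each argument. play_rows: Moves the arm, as the interface text tells. Its arguments: {"type":"object","properties":{"travel":{"type":"array","items":{"type":"array","items":{"type":"number"}}},"rotation":{"type":"array","items":{"type":"array","items":{"type":"number"}}},"grip":{"type":"array","items":{"type":"number"}}},"required":["travel","rotation","grip"]}

```bash
mkdir -p pics; cat > h.py <<'E'
import numpy as np, cv2
from bench import arm, optics, workorder
E
python3 - <<'E'
from h import *
s=arm.read_state(); print(s, arm.grip_depth)
for n in ("scene","top"):
    d=optics.get_image(n); cv2.imwrite(f"pics/{n}0.png",d["image"]); np.savez(f"pics/{n}0.npz",**d)
    print(n,d["camera_matrix"],d["k1"],d["R"],d["t"])
E
```

```text
{'clock': 0.0, 'joints': array([ 1.43861310e+00,  3.85544186e-01,  6.60998681e-03, -4.84703249e-04,
       -1.19397952e+00, -2.58609199e-01]), 'joint_vel': array([-0.00079448, -0.00013203,  0.00051204, -0.00056511,  0.00076472,
        0.00039603]), 'joint_efforts': array([-1.48652027e-03, -3.92289519e+01,  1.88394892e+01,  4.18626130e+00,
       -4.63826931e-03, -8.03823525e-06]), 'position': array([237.83406823, 577.34678646, 230.22496358]), 'ee_rot': array([ 9.80952881e-01, -1.94242820e-01, -1.57925050e-04,  1.07081303e-03]), 'contact_force': array([-0.82811177, -0.23520685,  0.1655475 ]), 'wrist_torque': array([ 0.03048778, -0.03603079, -0.04467205]), 'gripper_width': 85.51727557209799} 18.700000000000003
scene [[436.31863347   0.         319.33697641]
 [  0.         436.31863347 244.56945569]
 [  0.           0.           1.        ]] -0.04691491483424696 [[ 0.79450408  0.60703812 -0.01637042]
 [ 0.3867371  -0.52658573 -0.75706134]
 [-0.46818553  0.59515728 -0.65313868]] [-441.82571696 -190.28374662 1335.55188266]
top [[539.83881287   0.         317.21629706]
 [  0.         539.83881287 236.06337166]
 [  0.           0.           1.        ]] 0.052186436062418975 [[-0.0124286  -0.99990959 -0.0051326 ]
 [-0.99356158  0.01292744 -0.11255339]
 [ 0.11260956  0.00370067 -0.99363242]] [  13.36657257  599.13478885 1145.06853969]
```

View pics/top0.png

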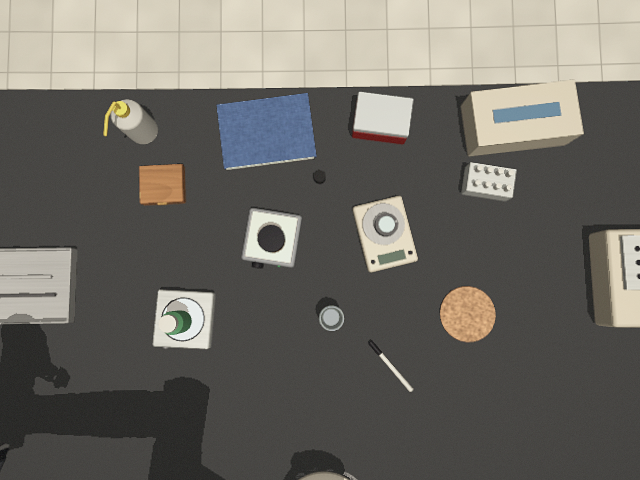

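View pics/scene0.png

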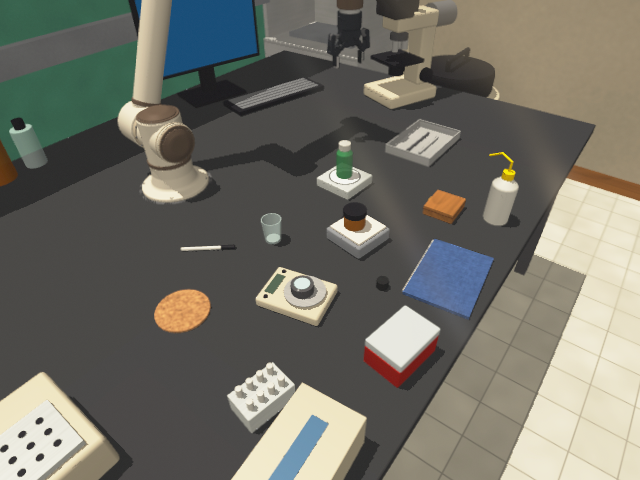

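```bash
cat >> h.py <<'E'
def rays(d,uv):
    n=cv2.undistortPoints(np.float64(uv).reshape(-1,1,2),d["camera_matrix"],np.array([float(d["k1"]),0,0,0]))[:,0]
    return np.c_[n,np.ones(len(n))]
def onplane(d,uv,z):
    R,t=d["R"],d["t"]; r=rays(d,uv)@R; c=-R.T@t
    return c+r*((z-c[2])/r[:,2])[:,None]
def cloud(d):
    v,u=np.mgrid[:480,:640]; r=rays(d,np.c_[u.ravel(),v.ravel()])
    P=((r*d["depth"].reshape(-1,1))-d["t"])@d["R"]; P[d["depth"].ravel()<=0]=np.nan
    return P.reshape(480,640,3)
def proj(d,X):
    p=d["R"]@np.float64(X)+d["t"]; n=p[:2]/p[2]; n=n*(1+float(d["k1"])*(n@n))
    return d["camera_matrix"][:2,:2]@n+d["camera_matrix"][:2,2]
def blobs(d,box,zlo,zhi):
    """components of the cloud between heights in an image box: (area, rect of hull in xy at its median z)"""
    P=cloud(d); u0,v0,u1,v1=box
    m=np.zeros((480,640),np.uint8); m[v0:v1,u0:u1]=255
    with np.errstate(invalid='ignore'): m[~((P[...,2]>zlo)&(P[...,2]<zhi))]=0
    n,l,st,c=cv2.connectedComponentsWithStats(m)
    out=[]
    for i in range(1,n):
        if st[i,4]<30: continue
        q=P[l==i]; z=np.median(q[:,2]); vv,uu=np.where(l==i)
        X=onplane(d,np.c_[uu,vv],z)[:,:2]
        (cx,cy),r=cv2.minEnclosingCircle(X.astype(np.float32)); rc=cv2.minAreaRect(X.astype(np.float32))
        out.append((int(st[i,4]),np.round(z,1),np.round([cx,cy,r],1),np.round(rc[0],1),np.round(rc[1],1),round(rc[2],1),np.round(X.mean(0),1)))
    return out
E
python3 - <<'E'
from h import *
for n in("top","scene"):
    d=dict(np.load(f"pics/{n}0.npz"))
    B={"top":{"bot":(130,270,230,370),"jar":(225,190,315,285),"ch":(340,180,430,285),"mat":(430,275,510,350),"beak":(310,290,355,340),"slide":(125,150,200,215),"rack":(455,155,525,205)},
       "scene":{"bot":(305,130,385,205),"jar":(315,195,400,260),"ch":(245,255,350,330),"mat":(145,280,220,340),"beak":(250,205,290,250)}}[n]
    Z={"bot":[(125,145),(22,38)],"jar":[(85,105),(38,52)],"ch":[(50,66),(31,41),(18,31)],"mat":[(2,12)],"beak":[(3,90)],"slide":[(20,40)],"rack":[(30,80)]}
    for k,b in B.items():
        for z in Z[k]: print(n,k,z,*blobs(d,b,*z),sep='\n   ')
E
```

```text
top
   bot
   (125, 145)
   (269, np.float64(135.1), array([420.6, 299.4,  18.1]), array([419.9, 298.9]), array([35.2, 32.7]), 89.1, array([420.3, 299.4]))
top
   bot
   (22, 38)
   (2494, np.float64(30.3), array([425.1, 296. ,  81.5]), array([424. , 295.8]), array([119.4, 120.7]), 86.3, array([425.9, 291.7]))
top
   jar
   (85, 105)
   (613, np.float64(95.5), array([588.3, 101. ,  29.1]), array([588.5, 100.2]), array([55.9, 56.2]), 89.3, array([588.5, 100.9]))
top
   jar
   (38, 52)
   (1731, np.float64(44.9), array([596.9, 104.3,  75.4]), array([596.8, 104. ]), array([113.1, 111.5]), 80.3, array([597.5, 104.2]))
top
   ch
   (50, 66)
   (425, np.float64(58.5), array([ 619.3, -142.3,   25.5]), array([ 619.5, -142.9]), array([48.5, 49.4]), 62.3, array([ 619.7, -142.4]))
top
   ch
   (31, 41)
   (904, np.float64(36.5), array([ 623.8, -139.1,   48.5]), array([ 622.4, -139.1]), array([92.9, 90.6]), 6.4, array([ 624. , -136.9]))
top
   ch
   (18, 31)
   (1998, np.float64(26.2), array([ 603.3, -142.8,   90. ]), array([ 603.4, -142.7]), array([149.2, 111.6]), 13.0, array([ 588.4, -144.6]))
[... 1633 characters left out ...]
.8]), array([46.7, 55.5]), 40.2, array([ 622.8, -146.1]))
scene
   ch
   (31, 41)
   (629, np.float64(35.9), array([ 624.8, -140.6,   46.6]), array([ 624.4, -141.4]), array([88.6, 87.8]), 36.8, array([ 634.3, -147. ]))
scene
   ch
   (18, 31)
   (1616, np.float64(25.5), array([ 607.3, -148.6,   90.9]), array([ 608.1, -148.4]), array([150.6, 116. ]), 13.1, array([ 604.3, -159.7]))
scene
   mat
   (2, 12)
   (1832, np.float64(5.4), array([ 427.1, -326.2,   66.3]), array([ 426.9, -324.2]), array([123.8, 121.9]), 27.6, array([ 429.4, -324.3]))
scene
   beak
   (3, 90)
   (524, np.float64(45.7), array([429.1, -30.4,  60.5]), array([429.3, -30.2]), array([ 51., 121.]), 43.2, array([429.5, -28.7]))
```

Emit:
play_rows:
  travel:
    - [0,0,0]
    - [0,0,0]
    - [0,0,0]
    - [0,0,0]
    - [0.019,0.036,0]
    - [0.019,0.036,0]
    - [0.019,0.036,0]
    - [0.019,0.036,0]
    - [0.019,0.036,0]
    - [0.019,0.036,0]
    - [0.019,0.036,0]
    - [0.019,0.036,0]
  rotation:
    - [0,0,-0.098]
    - [0,0,-0.098]
    - [0,0,-0.098]
    - [0,0,-0.097]
    - [0,0,0]
    - [0,0,0]
    - [0,0,0]
    - [0,0,0]
    - [0,0,0]
    - [0,0,0]
    - [0,0,0]
    - [0,0,0]
  grip: [1,1,1,1,1,1,1,1,1,1,1,1]

```text
clock: 1.1
position: [390.3, 287.9, 231.1]
ee_rot: [1.0, 0.0, -0.0, 0.0]
contact_force: [0.4, -0.3, -0.2]
gripper_width: 85.7
```

```bash
python3 - <<'E'
from h import *
d=dict(np.load("pics/top0.npz")); h=cv2.cvtColor(d["image"],cv2.COLOR_BGR2HSV)
def rep(name,m,box,z):
    u0,v0,u1,v1=box; k=np.zeros((480,640),np.uint8); k[v0:v1,u0:u1]=m[v0:v1,u0:u1].astype(np.uint8)*255
    c=max(cv2.findContours(k,cv2.RETR_EXTERNAL,cv2.CHAIN_APPROX_NONE)[0],key=cv2.contourArea)[:,0]
    X=onplane(d,c,z)[:,:2].astype(np.float32); print(name,cv2.minEnclosingCircle(X),cv2.fitEllipse(X),cv2.minAreaRect(X))
H,S,V=h[...,0],h[...,1],h[...,2]
rep("mat",(S>60)&(V>90),(430,275,510,350),6)
rep("lb",V>130,(140,280,225,360),30)
rep("stir plate",V>215,(235,200,310,275),45)
g=d["image"].astype(int)
rep("pan",(S<25)&(V>90)&(V<215),(355,195,412,250),36)
E
```

```text
mat ((427.49749755859375, -320.3080139160156), 61.08462905883789) ((427.6709289550781, -320.19744873046875), (119.03242492675781, 120.23949432373047), 81.37358856201172) ((427.683837890625, -319.82049560546875), (119.99524688720703, 120.10094451904297), 43.147220611572266)
lb ((423.9186096191406, 295.8343505859375), 82.33206176757812) ((424.1339111328125, 296.2585144042969), (138.02001953125, 139.56556701660156), 16.215702056884766) ((423.8489990234375, 296.4556579589844), (120.996337890625, 120.41038513183594), 86.284912109375)
stir plate ((598.1270751953125, 104.87200164794922), 67.3055419921875) ((597.9630737304688, 105.35731506347656), (112.282958984375, 113.617919921875), 167.12533569335938) ((597.513916015625, 105.6103744506836), (98.19322204589844, 98.21441650390625), 80.15355682373047)
pan ((624.6298828125, -138.6693115234375), 45.48466873168945) ((624.4352416992188, -138.5304718017578), (88.603271484375, 89.07987976074219), 138.33680725097656) ((624.386962890625, -138.65457153320312), (89.27603912353516, 88.89328002929688), 44.046539306640625)
```

Emit:
play_rows:
  travel:
    - [0.019,0.036,0.003]
    - [0.019,0.036,0.003]
    - [0.019,0.036,0.003]
    - [0.019,0.036,0.003]
    - [0.019,0.036,0.003]
    - [0.019,0.036,0.003]
    - [0.019,0.036,0.003]
    - [0.019,0.036,0.003]
    - [0.019,0.036,0.003]
    - [0.019,0.036,0.003]
    - [0.019,0.036,0.003]
    - [0.019,0.034,0.003]
  rotation:
    - [0,0,0]
    - [0,0,0]
    - [0,0,0]
    - [0,0,0]
    - [0,0,0]
    - [0,0,0]
    - [0,0,0]
    - [0,0,0]
    - [0,0,0]
    - [0,0,0]
    - [0,0,0]
    - [0,0,0]
  grip: [1,1,1,1,1,1,1,1,1,1,1,1]

```text
clock: 2.1
position: [618.5, -142.2, 194.6]
ee_rot: [1.0, -0.0, -0.001, -0.0]
contact_force: [0.4, 0.6, 0.4]
gripper_width: 85.4
```

```bash
cat >> h.py <<'E'
from scipy.spatial.transform import Rotation as Ro
def wrist():
    s=arm.read_state(); d=optics.get_image("wrist")
    T=np.eye(4); T[:3,:3]=Ro.from_quat(s["ee_rot"]).as_matrix(); T[:3,3]=s["position"]
    C=np.linalg.inv(T@d["hand_eye"]); d["R"]=C[:3,:3]; d["t"]=C[:3,3]; return s,d
E
python3 - <<'E'
from h import *
s,d=wrist(); print(s["position"],s["clock"]); cv2.imwrite("pics/w1.png",d["image"]); np.savez("pics/w1.npz",**d); print(d["hand_eye"])
for z in [(50,66),(31,41)]: print(*blobs(d,(0,0,640,480),*z),sep='\n')
E
```

```text
[ 618.45929545 -142.22609623  194.57197821] 2.1
[[-9.95861456e-04 -9.47235641e-01 -3.20536502e-01  8.20954972e+01]
 [ 9.99999345e-01 -1.12390494e-03  2.14459236e-04 -2.63091910e-01]
 [-5.63395990e-04 -3.20536078e-01  9.47236140e-01 -1.42361039e+02]
 [ 0.00000000e+00  0.00000000e+00  0.00000000e+00  1.00000000e+00]]
(315, np.float64(58.0), array([ 736.6, -339.9,    8.1]), array([ 736. , -339.1]), array([11.8, 14.3]), 9.6, array([ 736. , -338.9]))
(289, np.float64(58.5), array([ 704.8, -334.6,    8.7]), array([ 705.1, -333.7]), array([11.5, 15.3]), 1.8, array([ 704.9, -333. ]))
(178, np.float64(55.7), array([ 700.5, -354.7,    6.8]), array([ 700.5, -353.9]), array([12.3,  7.9]), 12.5, array([ 700.8, -354.5]))
(3764, np.float64(57.9), array([ 620.2, -142.1,   25.5]), array([ 620.2, -142.2]), array([49. , 50.7]), 88.4, array([ 620.7, -142.1]))
(978, np.float64(57.9), array([590.8,  92.7,  26.9]), array([591.8,  82.7]), array([53.7, 24.9]), 5.6, array([596.1,  81.3]))
(576, np.float64(59.2), array([427.8, -34.5,  26.3]), array([429.8, -39.1]), array([51.6, 22.2]), 22.6, array([434. , -38.2]))
(752, np.float64(36.2), array([ 723.1, -327.5,   32.2]), array([ 723.5, -323.5]), array([11.4, 64.4]), 84.6, array([ 723.6, -323.7]))
(71, np.float64(35.9), array([ 686.5, -350.5,   22.9]), array([ 686.6, -350.5]), array([45.8,  0.9]), 80.8, array([ 686.7, -349.4]))
(7227, np.float64(35.8), array([ 623.1, -138.5,   45.9]), array([ 623.3, -138.7]), array([90.6, 91.3]), 87.3, array([ 629.8, -136.5]))
(3222, np.float64(36.5), array([594.1,  80.8,  65.1]), array([594.3,  78.5]), array([ 67.7, 116.1]), 80.6, array([607.2,  60.5]))
(197, np.float64(36.1), array([433.1, -35.6,  17.9]), array([434.5, -37.4]), array([35.2, 11.7]), 38.0, array([437.4, -36. ]))
(91, np.float64(35.8), array([403.1, -24.5,   7.3]), array([402.4, -25.2]), array([12. , 11.4]), 25.2, array([402.1, -24.9]))
```

View pics/w1.png

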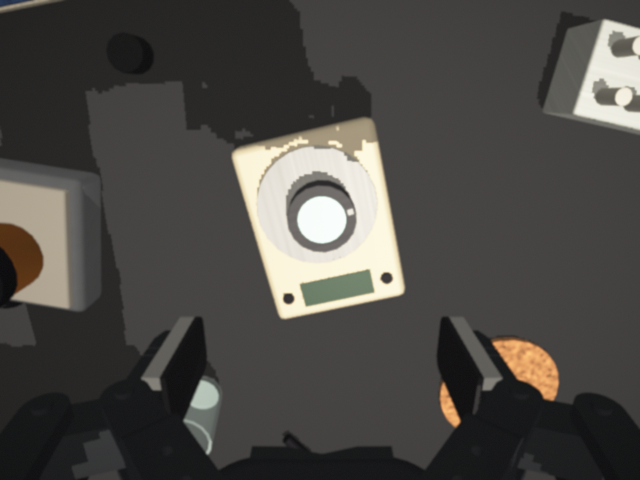

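Emit:
play_rows:
  travel:
    - [0.002,0,0.038]
    - [0,0,0.038]
    - [0,0,0.038]
    - [0,0,0.028]
    - [0,0,0.014]
    - [0,0,0]
    - [0,0,0]
    - [0,0,0]
    - [0,0,0]
    - [0,0,0]
    - [0,0,0]
    - [0,0,0]
  rotation:
    - [0,0,0]
    - [0,0,0]
    - [0,0,0]
    - [0,0,0]
    - [0,0,0]
    - [0,0,0]
    - [0,0,0]
    - [0,0,0]
    - [0,0,0]
    - [0,0,0]
    - [0,0,0]
    - [0,0,0]
  grip: [1,1,1,1,1,1,1,0,0,0,0,0]

```text
clock: 3.15
position: [621.6, -140.1, 41.7]
ee_rot: [1.0, 0.0, 0.002, 0.0]
contact_force: [-0.4, 0.2, 5.9]
gripper_width: 47.5
```

Emit:
play_rows:
  travel:
    - [0,0,0]
    - [0,0,0]
    - [0,0,0]
  rotation:
    - [0,0,0]
    - [0,0,0]
    - [0,0,0]
  grip: [0,0,0]

```text
clock: 3.4
position: [621.6, -140.1, 41.7]
ee_rot: [1.0, 0.0, 0.002, 0.0]
contact_force: [-1.3, 0.5, 7.0]
gripper_width: 47.9
```

```bash
python3 - <<'E'
from h import *
s,d=wrist(); print(s); cv2.imwrite("pics/w2.png",d["image"])
E
```

```text
{'clock': 3.4, 'joints': array([ 3.20998673e-02,  5.84231981e-01, -1.81924935e-01,  7.26460185e-04,
       -8.00487088e-01,  1.53899496e+00]), 'joint_vel': array([ 0.00020367,  0.00113024,  0.0009298 , -0.00050455, -0.00064446,
       -0.00098671]), 'joint_efforts': array([-2.61382163e-01, -4.08516812e+01,  1.31451818e+01,  2.79985473e+00,
        1.94065017e-01,  6.49503985e-03]), 'position': array([ 621.64912222, -140.0759052 ,   41.72571435]), 'ee_rot': array([9.99997730e-01, 4.01645759e-04, 2.08344452e-03, 1.94756511e-04]), 'contact_force': array([-1.25371963,  0.53080283,  7.00931453]), 'wrist_torque': array([0.28584673, 0.26000986, 0.02350321]), 'gripper_width': 47.939846755812}
```

View pics/w2.png

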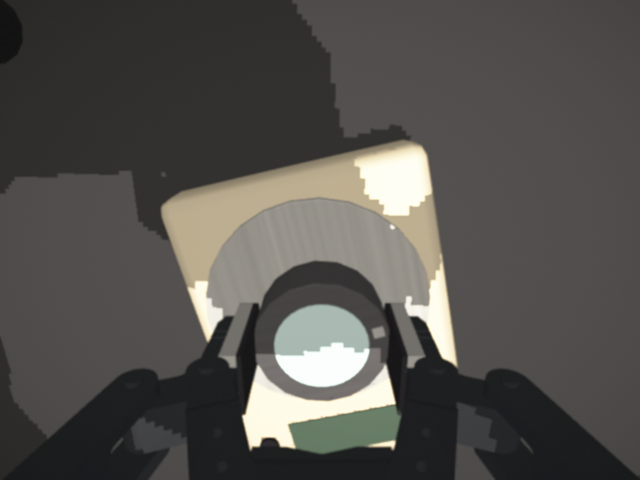

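Emit:
play_rows:
  travel:
    - [0,0,-0.01]
    - [0,0,-0.03]
    - [0,0,-0.04]
    - [-0.024,0.0225,0]
    - [-0.024,0.0225,0]
    - [-0.024,0.0225,0]
    - [-0.024,0.0225,0]
    - [-0.024,0.0225,0]
    - [-0.024,0.0225,0]
    - [-0.024,0.0225,0]
    - [-0.0235,0.0225,0]
    - [0,0,0]
  rotation:
    - [0,0,0]
    - [0,0,0]
    - [0,0,0]
    - [0,0,0]
    - [0,0,0]
    - [0,0,0]
    - [0,0,0]
    - [0,0,0]
    - [0,0,0]
    - [0,0,0]
    - [0,0,0]
    - [0,0,0]
  grip: [0,0,0,0,0,0,0,0,0,0,0,0]

```text
clock: 4.45
position: [424.2, -322.0, 119.6]
ee_rot: [1.0, -0.003, -0.001, -0.001]
contact_force: [0.3, 0.7, -1.1]
gripper_width: 47.8
```

Emit:
play_rows:
  travel:
    - [0,0,0.035]
    - [0,0,0.035]
    - [0,0,0.02]
    - [0,0,0.01]
    - [0,0,0.004]
    - [0,0,0]
    - [0,0,0]
    - [0,0,0]
  rotation:
    - [0,0,0]
    - [0,0,0]
    - [0,0,0]
    - [0,0,0]
    - [0,0,0]
    - [0,0,0]
    - [0,0,0]
    - [0,0,0]
  grip: [0,0,0,0,0,0,0,0]

```text
clock: 5.12
position: [430.0, -320.5, 16.9]
ee_rot: [1.0, 0.0, 0.001, 0.001]
contact_force: [0.8, 0.1, -1.6]
gripper_width: 48.1
```

Emit:
play_rows:
  travel:
    - [0,0,0.001]
    - [0,0,0.001]
    - [0,0,0]
    - [0,0,0]
  rotation:
    - [0,0,0]
    - [0,0,0]
    - [0,0,0]
    - [0,0,0]
  grip: [0,0,0,0]

```text
clock: 5.45
position: [428.8, -320.1, 13.6]
ee_rot: [1.0, 0.0, 0.0, 0.0]
contact_force: [0.2, 0.0, -1.3]
gripper_width: 48.0
```

Emit:
play_rows:
  travel:
    - [0,0,0.001]
    - [0,0,0.0005]
    - [0,0,0.0005]
    - [0,0,0]
    - [0,0,0]
    - [0,0,0]
  rotation:
    - [0,0,0]
    - [0,0,0]
    - [0,0,0]
    - [0,0,0]
    - [0,0,0]
    - [0,0,0]
  grip: [0,0,0,0,0,0]

```text
clock: 5.95
position: [428.7, -320.1, 11.7]
ee_rot: [1.0, 0.0, -0.0, 0.0]
contact_force: [-1.9, 0.3, 4.3]
gripper_width: 47.2
```

Emit:
play_rows:
  travel:
    - [0,0,0]
    - [0,0,0]
    - [0,0,0]
    - [0,0,0]
    - [0,0,-0.02]
    - [0,0,-0.04]
    - [0,0,-0.04]
    - [0,0,-0.04]
    - [0,0,0]
    - [0,0,0]
  rotation:
    - [0,0,0]
    - [0,0,0]
    - [0,0,0]
    - [0,0,0]
    - [0,0,0]
    - [0,0,0]
    - [0,0,0]
    - [0,0,0]
    - [0,0,0]
    - [0,0,0]
  grip: [1,1,1,1,1,1,1,1,1,1]

```text
clock: 6.78
position: [430.3, -320.6, 154.1]
ee_rot: [1.0, 0.0, 0.003, 0.001]
contact_force: [-0.6, -0.2, -0.8]
gripper_width: 85.4
```

```bash
python3 - <<'E'
from h import *
s,d=wrist(); print(s["position"])
for z in [(20,36),(2,12)]: print(*[b for b in blobs(d,(0,0,640,480),*z) if b[0]>1500],sep='\n')
E
```

```text
[ 430.25896098 -320.62933448  154.0579141 ]
(10856, np.float64(25.7), array([ 545.8, -161. ,   55.4]), array([ 556.3, -158.6]), array([ 53.9, 107.3]), 13.0, array([ 551.6, -161.4]))
(3984, np.float64(28.0), array([ 427.9, -320.2,   25.5]), array([ 427.7, -320.2]), array([49. , 50.3]), 89.9, array([ 428.4, -320. ]))
(15552, np.float64(5.8), array([ 426.2, -319.8,   60. ]), array([ 426.1, -319.9]), array([119.1, 119.2]), 89.9, array([ 430.7, -319.9]))
```

Emit:
play_rows:
  travel:
    - [0.0133,-0.0351,0]
    - [0.0133,-0.0351,0]
    - [0.0133,-0.0351,0]
    - [0.0133,-0.0351,0]
    - [0.0133,-0.0351,0]
    - [0.0133,-0.0351,0]
    - [0.0133,-0.0351,0]
    - [0.0133,-0.0351,0]
    - [0.0133,-0.0351,0]
    - [0.0133,-0.0351,0]
    - [0.0133,-0.0351,0]
    - [0.0133,-0.0351,0]
  rotation:
    - [0,0,0]
    - [0,0,0]
    - [0,0,0]
    - [0,0,0]
    - [0,0,0]
    - [0,0,0]
    - [0,0,0]
    - [0,0,0]
    - [0,0,0]
    - [0,0,0]
    - [0,0,0]
    - [0,0,0]
  grip: [1,1,1,1,1,1,1,1,1,1,1,1]

```text
clock: 7.83
position: [587.4, 102.6, 148.8]
ee_rot: [1.0, 0.0, -0.002, 0.001]
contact_force: [0.7, -1.3, 0.6]
gripper_width: 85.3
```

Emit:
play_rows:
  travel:
    - [0,0,0]
    - [0,0,0]
    - [0,0,0]
  rotation:
    - [0,0,0]
    - [0,0,0]
    - [0,0,0]
  grip: [1,1,1]

```text
clock: 8.08
position: [587.0, 100.9, 149.1]
ee_rot: [1.0, 0.0, -0.002, 0.001]
contact_force: [-0.3, -0.5, 1.2]
gripper_width: 85.6
```

```bash
python3 - <<'E'
from h import *
s,d=wrist(); print(s["position"])
for z in [(86,104),(39,51)]: print(*[b for b in blobs(d,(0,0,640,480),*z) if b[0]>1500],sep='\n')
E
```

```text
[587.00420485 100.88640071 149.05109206]
(9206, np.float64(94.8), array([589.5, 102.2,  29.8]), array([589.3, 102.1]), array([56.9, 59.1]), 68.3, array([590.4, 102.4]))
(15520, np.float64(44.7), array([597.1, 106.6,  69.4]), array([598. , 106.1]), array([100.9, 100.9]), 80.3, array([613.8, 108.8]))
```

Emit:
play_rows:
  travel:
    - [0.0015,-0.001,0.03]
    - [0,0,0.03]
    - [0,0,0.018]
    - [0,0,0.005]
    - [0,0,0]
    - [0,0,0]
    - [0,0,0]
    - [0,0,0]
    - [0,0,0]
    - [0,0,0]
    - [0,0,0]
    - [0,0,0]
  rotation:
    - [0,0,0]
    - [0,0,0]
    - [0,0,0]
    - [0,0,0]
    - [0,0,0]
    - [0,0,0]
    - [0,0,0]
    - [0,0,0]
    - [0,0,0]
    - [0,0,0]
    - [0,0,0]
    - [0,0,0]
  grip: [1,1,1,1,1,1,1,0,0,0,0,0]

```text
clock: 9.13
position: [590.7, 102.5, 70.0]
ee_rot: [1.0, 0.0, 0.001, -0.0]
contact_force: [-0.9, -0.4, 5.4]
gripper_width: 56.0
```

Emit:
play_rows:
  travel:
    - [0,0,0]
    - [0,0,0]
  rotation:
    - [0,0,0]
    - [0,0,0]
  grip: [0,0]

```text
clock: 9.3
position: [590.7, 102.5, 70.0]
ee_rot: [1.0, 0.0, 0.001, -0.0]
contact_force: [-1.6, -0.2, 6.8]
gripper_width: 56.1
```

Emit:
play_rows:
  travel:
    - [0,0,-0.01]
    - [0,0,-0.03]
    - [0,0,-0.03]
    - [0.005,0.0344,0]
    - [0.005,0.0344,0]
    - [0.005,0.0344,0]
    - [0.005,0.0344,0]
    - [0.005,0.0344,0]
    - [0.005,0.0344,0]
    - [0.005,0.0344,0]
    - [0,0,0]
    - [0,0,0]
  rotation:
    - [0,0,0]
    - [0,0,0]
    - [0,0,0]
    - [0,0,0]
    - [0,0,0]
    - [0,0,0]
    - [0,0,0]
    - [0,0,0]
    - [0,0,0]
    - [0,0,0]
    - [0,0,0]
    - [0,0,0]
  grip: [0,0,0,0,0,0,0,0,0,0,0,0]

```text
clock: 10.3
position: [624.0, -140.5, 137.7]
ee_rot: [1.0, -0.002, -0.001, -0.0]
contact_force: [0.1, 0.4, -2.0]
gripper_width: 56.1
```

Emit:
play_rows:
  travel:
    - [0,0,0.03]
    - [0,0,0.025]
    - [0,0,0.012]
    - [0,0,0.006]
    - [0,0,0]
    - [0,0,0]
    - [0,0,0]
    - [0,0,0]
  rotation:
    - [0,0,0]
    - [0,0,0]
    - [0,0,0]
    - [0,0,0]
    - [0,0,0]
    - [0,0,0]
    - [0,0,0]
    - [0,0,0]
  grip: [0,0,0,0,0,0,0,0]

```text
clock: 10.97
position: [625.8, -138.5, 67.0]
ee_rot: [1.0, 0.0, 0.001, 0.0]
contact_force: [-0.4, -0.5, -1.0]
gripper_width: 56.3
```

Emit:
play_rows:
  travel:
    - [0,0,0.001]
    - [0,0,0.001]
    - [0,0,0.001]
    - [0,0,0]
    - [0,0,0]
    - [0,0,0]
  rotation:
    - [0,0,0]
    - [0,0,0]
    - [0,0,0]
    - [0,0,0]
    - [0,0,0]
    - [0,0,0]
  grip: [0,0,0,0,0,0]

```text
clock: 11.47
position: [624.8, -138.7, 62.3]
ee_rot: [1.0, 0.0, -0.0, 0.0]
contact_force: [0.8, -0.2, -2.0]
gripper_width: 56.4
```

Emit:
play_rows:
  travel:
    - [0,0,0.0005]
    - [0,0,0.0005]
    - [0,0,0]
    - [0,0,0]
  rotation:
    - [0,0,0]
    - [0,0,0]
    - [0,0,0]
    - [0,0,0]
  grip: [0,0,0,0]

```text
clock: 11.8
position: [624.7, -138.7, 61.2]
ee_rot: [1.0, 0.0, -0.0, 0.0]
contact_force: [-0.7, -0.5, -2.5]
gripper_width: 56.1
```

Emit:
play_rows:
  travel:
    - [0,0,0.0005]
    - [0,0,0.0005]
    - [0,0,0]
    - [0,0,0]
  rotation:
    - [0,0,0]
    - [0,0,0]
    - [0,0,0]
    - [0,0,0]
  grip: [0,0,0,0]

```text
clock: 12.13
position: [624.9, -138.7, 61.0]
ee_rot: [1.0, 0.0, 0.0, 0.0]
contact_force: [-1.8, 0.1, 4.2]
gripper_width: 56.0
```

Emit:
play_rows:
  travel:
    - [0,0,0]
    - [0,0,0]
    - [0,0,0]
    - [0,0,0]
    - [0,0,-0.02]
    - [0,0,-0.04]
    - [0,0,-0.04]
    - [0,0,-0.04]
    - [0,0,0]
    - [0,0,0]
    - [0,0,0]
  rotation:
    - [0,0,0]
    - [0,0,0]
    - [0,0,0]
    - [0,0,0]
    - [0,0,0]
    - [0,0,0]
    - [0,0,0]
    - [0,0,0]
    - [0,0,0]
    - [0,0,0]
    - [0,0,0]
  grip: [1,1,1,1,1,1,1,1,1,1,1]

```text
clock: 13.05
position: [624.4, -138.5, 200.0]
ee_rot: [1.0, -0.0, -0.0, -0.0]
contact_force: [-0.3, -0.4, -0.9]
gripper_width: 85.4
```

```bash
python3 - <<'E'
from h import *
s,d=wrist(); print(s["position"])
for z in [(76,94),(31,41)]: print(*[b for b in blobs(d,(0,0,640,480),*z) if b[0]>1500],sep='\n')
E
```

```text
[ 624.3935618  -138.49640539  199.95518905]
(5825, np.float64(85.8), array([ 623.9, -138.5,   29.6]), array([ 624.1, -138.7]), array([56.8, 58.6]), 89.9, array([ 624.6, -138.6]))
(4654, np.float64(35.8), array([ 623.2, -138.5,   45.9]), array([ 628. , -138.2]), array([81.3, 91. ]), 0.8, array([ 640.4, -138.3]))
(3215, np.float64(36.6), array([596.2,  84.8,  66.8]), array([595.3,  82.8]), array([ 76.9, 116.3]), 80.9, array([609.6,  63.1]))
```

Emit:
play_rows:
  travel:
    - [-0.017,-0.0365,0]
    - [-0.017,-0.0365,0]
    - [-0.017,-0.0365,0]
    - [-0.017,-0.0365,0]
    - [-0.017,-0.0365,0]
    - [-0.017,-0.0365,0]
    - [-0.017,-0.0365,0]
    - [-0.017,-0.0365,0]
    - [-0.017,-0.0365,0]
    - [-0.017,-0.0365,0]
    - [-0.017,-0.0365,0]
    - [-0.017,-0.0365,0]
  rotation:
    - [0,0,0]
    - [0,0,0]
    - [0,0,0]
    - [0,0,0]
    - [0,0,0]
    - [0,0,0]
    - [0,0,0]
    - [0,0,0]
    - [0,0,0]
    - [0,0,0]
    - [0,0,0]
    - [0,0,0]
  grip: [1,1,1,1,1,1,1,1,1,1,1,1]

```text
clock: 14.1
position: [418.9, 300.2, 198.7]
ee_rot: [1.0, 0.0, -0.001, 0.001]
contact_force: [0.9, 0.1, -0.7]
gripper_width: 85.1
```

Emit:
play_rows:
  travel:
    - [0,0,0]
    - [0,0,0]
    - [0,0,0]
    - [0,0,0]
  rotation:
    - [0,0,0]
    - [0,0,0]
    - [0,0,0]
    - [0,0,0]
  grip: [1,1,1,1]

```text
clock: 14.43
position: [420.7, 298.1, 199.4]
ee_rot: [1.0, -0.001, -0.001, 0.001]
contact_force: [0.4, -0.7, 0.8]
gripper_width: 85.1
```

```bash
python3 - <<'E'
from h import *
s,d=wrist(); print(s["position"]); cv2.imwrite("pics/w3.png",d["image"])
for z in [(126,144),(24,36)]: print(*[b for b in blobs(d,(0,0,640,480),*z) if b[0]>1500],sep='\n')
E
```

```text
[420.71567726 298.08175492 199.35454097]
(3149, np.float64(134.7), array([420. , 301.5,  18.7]), array([420.1, 301.7]), array([36.8, 33.8]), 1.0, array([420.1, 301.4]))
(1829, np.float64(31.4), array([549.5, 119. ,  56.8]), array([538.3, 123. ]), array([113.7,  31.5]), 70.2, array([542.7, 134.6]))
(16652, np.float64(29.8), array([423.3, 297.7,  82. ]), array([424. , 297.4]), array([118.8, 119.2]), 86.0, array([436.2, 296. ]))
```

View pics/w3.png

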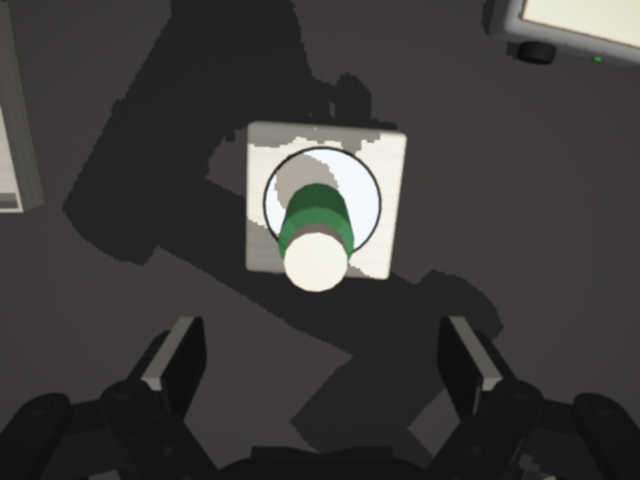

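Emit:
play_rows:
  travel:
    - [0,-0.001,0.035]
    - [0,0,0.035]
    - [0,0,0.03]
    - [0,0,0.02]
    - [0,0,0.008]
    - [0,0,0]
    - [0,0,0]
    - [0,0,0]
    - [0,0,0]
    - [0,0,0]
    - [0,0,0]
    - [0,0,0]
  rotation:
    - [0,0,0]
    - [0,0,0]
    - [0,0,0]
    - [0,0,0]
    - [0,0,0]
    - [0,0,0]
    - [0,0,0]
    - [0,0,0]
    - [0,0,0]
    - [0,0,0]
    - [0,0,0]
    - [0,0,0]
  grip: [1,1,1,1,1,1,1,1,0,0,0,0]

```text
clock: 15.48
position: [421.2, 301.0, 73.6]
ee_rot: [1.0, 0.0, 0.001, -0.001]
contact_force: [-1.9, 1.1, 5.1]
gripper_width: 46.3
```

Emit:
play_rows:
  travel:
    - [0,0,0]
    - [0,0,0]
    - [0,0,0]
  rotation:
    - [0,0,0]
    - [0,0,0]
    - [0,0,0]
  grip: [0,0,0]

```text
clock: 15.73
position: [421.2, 301.0, 73.6]
ee_rot: [1.0, 0.001, 0.001, -0.001]
contact_force: [-0.8, -0.1, 6.0]
gripper_width: 46.4
```

Emit:
play_rows:
  travel:
    - [0,0,-0.01]
    - [0,0,-0.03]
    - [0,0,-0.04]
    - [0.022,0.024,0]
    - [0.022,0.024,0]
    - [0.022,0.024,0]
    - [0.022,0.024,0]
    - [0.022,0.024,0]
    - [0.022,0.024,0]
    - [0.022,0.024,0]
    - [0.016,0.018,0]
    - [0.008,0.0088,0]
  rotation:
    - [0,0,0]
    - [0,0,0]
    - [0,0,0]
    - [0,0,0]
    - [0,0,0]
    - [0,0,0]
    - [0,0,0]
    - [0,0,0]
    - [0,0,0]
    - [0,0,0]
    - [0,0,0]
    - [0,0,0]
  grip: [0,0,0,0,0,0,0,0,0,0,0,0]

```text
clock: 16.73
position: [599.9, 103.1, 152.0]
ee_rot: [1.0, -0.001, -0.0, 0.0]
contact_force: [0.5, 0.2, -1.7]
gripper_width: 46.2
```

Emit:
play_rows:
  travel:
    - [0,0,0]
    - [0,0,0.02]
    - [0,0,0.02]
    - [0,0,0.012]
    - [0,0,0.006]
    - [0,0,0.002]
    - [0,0,0]
    - [0,0,0]
    - [0,0,0]
    - [0,0,0]
  rotation:
    - [0,0,0]
    - [0,0,0]
    - [0,0,0]
    - [0,0,0]
    - [0,0,0]
    - [0,0,0]
    - [0,0,0]
    - [0,0,0]
    - [0,0,0]
    - [0,0,0]
  grip: [0,0,0,0,0,0,0,0,0,0]

```text
clock: 17.57
position: [599.2, 105.9, 93.3]
ee_rot: [1.0, 0.0, 0.001, -0.0]
contact_force: [0.2, 0.9, -1.2]
gripper_width: 46.5
```

cmd z is 92.3; contact expected near measured 88.6.

Emit:
play_rows:
  travel:
    - [0,0,0.001]
    - [0,0,0.001]
    - [0,0,0.001]
    - [0,0,0]
    - [0,0,0]
    - [0,0,0]
  rotation:
    - [0,0,0]
    - [0,0,0]
    - [0,0,0]
    - [0,0,0]
    - [0,0,0]
    - [0,0,0]
  grip: [0,0,0,0,0,0]

```text
clock: 18.07
position: [598.7, 105.5, 89.2]
ee_rot: [1.0, 0.0, -0.0, 0.0]
contact_force: [-0.8, -0.1, -1.9]
gripper_width: 46.4
```

Emit:
play_rows:
  travel:
    - [0,0,0.0005]
    - [0,0,0.0005]
    - [0,0,0]
    - [0,0,0]
    - [0,0,0]
  rotation:
    - [0,0,0]
    - [0,0,0]
    - [0,0,0]
    - [0,0,0]
    - [0,0,0]
  grip: [0,0,0,0,0]

```text
clock: 18.48
position: [598.9, 105.6, 88.7]
ee_rot: [1.0, 0.0, 0.0, -0.0]
contact_force: [-1.4, -0.4, 1.4]
gripper_width: 46.5
```

Emit:
play_rows:
  travel:
    - [0,0,0]
    - [0,0,0]
    - [0,0,0]
    - [0,0,0]
    - [0,0,-0.02]
    - [0,0,-0.04]
    - [0,0,-0.04]
    - [0,0,-0.03]
    - [0,0,0]
    - [0,0,0]
    - [0,0,0]
  rotation:
    - [0,0,0]
    - [0,0,0]
    - [0,0,0]
    - [0,0,0]
    - [0,0,0]
    - [0,0,0]
    - [0,0,0]
    - [0,0,0]
    - [0,0,0]
    - [0,0,0]
    - [0,0,0]
  grip: [1,1,1,1,1,1,1,1,1,1,1]

```text
clock: 19.4
position: [598.2, 105.5, 217.8]
ee_rot: [1.0, -0.0, -0.0, -0.0]
contact_force: [-0.3, -0.5, -0.1]
gripper_width: 85.4
```

```bash
python3 - <<'E'
from h import *
s,d=wrist(); print(s["position"]); cv2.imwrite("pics/w4.png",d["image"])
for z in [(140,160),(40,50)]: print(*[b for b in blobs(d,(0,0,640,480),*z) if b[0]>1000],sep='\n')
E
```

```text
[598.18271905 105.5076729  217.78953593]
(3088, np.float64(149.7), array([598. , 106. ,  18.8]), array([597.9, 106.3]), array([37.2, 33.7]), 1.3, array([598. , 106.1]))
(9996, np.float64(44.8), array([597.3, 106.3,  69.5]), array([597.6, 106.5]), array([100.3, 100.1]), 80.3, array([610.1, 106.6]))
```

Emit:
play_rows:
  travel:
    - [-0.0142,0.0355,0]
    - [-0.0142,0.0355,0]
    - [-0.0142,0.0355,0]
    - [-0.0142,0.0355,0]
    - [-0.0142,0.0355,0]
    - [-0.0142,0.0355,0]
    - [-0.0142,0.0355,0]
    - [-0.0142,0.0355,0]
    - [-0.0142,0.0355,0]
    - [-0.0142,0.0355,0]
    - [-0.0142,0.0355,0]
    - [-0.0142,0.0353,0]
  rotation:
    - [0,0,0]
    - [0,0,0]
    - [0,0,0]
    - [0,0,0]
    - [0,0,0]
    - [0,0,0]
    - [0,0,0]
    - [0,0,0]
    - [0,0,0]
    - [0,0,0]
    - [0,0,0]
    - [0,0,0]
  grip: [1,1,1,1,1,1,1,1,1,1,1,1]

```text
clock: 20.45
position: [426.7, -321.6, 216.7]
ee_rot: [1.0, 0.0, -0.001, -0.001]
contact_force: [0.8, 0.6, -0.1]
gripper_width: 85.3
```

Emit:
play_rows:
  travel:
    - [0,0,0]
    - [0,0,0]
    - [0,0,0.04]
    - [0,0,0.04]
    - [0,0,0.04]
    - [0,0,0.035]
    - [0,0,0.025]
    - [0,0,0.015]
    - [0,0,0]
    - [0,0,0]
    - [0,0,0]
  rotation:
    - [0,0,0]
    - [0,0,0]
    - [0,0,0]
    - [0,0,0]
    - [0,0,0]
    - [0,0,0]
    - [0,0,0]
    - [0,0,0]
    - [0,0,0]
    - [0,0,0]
    - [0,0,0]
  grip: [1,1,1,1,1,1,1,1,1,1,1]

```text
clock: 21.37
position: [429.5, -320.0, 24.1]
ee_rot: [1.0, 0.001, 0.001, 0.0]
contact_force: [-0.7, 0.6, -0.3]
gripper_width: 85.2
```

Emit:
play_rows:
  travel:
    - [0,0,0.006]
    - [0,0,0.0035]
    - [0,0,0]
    - [0,0,0]
    - [0,0,0]
    - [0,0,0]
    - [0,0,0]
    - [0,0,0]
    - [0,0,0]
    - [0,0,0]
    - [0,0,0]
    - [0,0,0]
  rotation:
    - [0,0,0]
    - [0,0,0]
    - [0,0,0]
    - [0,0,0]
    - [0,0,0]
    - [0,0,0]
    - [0,0,0]
    - [0,0,0]
    - [0,0,0]
    - [0,0,0]
    - [0,0,0]
    - [0,0,0]
  grip: [1,1,1,1,0,0,0,0,0,0,0,0]

```text
clock: 22.37
position: [428.8, -320.5, 14.6]
ee_rot: [1.0, 0.0, 0.0, 0.0]
contact_force: [-1.1, 0.5, 5.7]
gripper_width: 47.5
```

Emit:
play_rows:
  travel:
    - [0,0,-0.01]
    - [0,0,-0.03]
    - [0,0,-0.04]
    - [0,0,-0.04]
    - [0,0,-0.03]
    - [-0.0005,-0.032,0]
    - [-0.0005,-0.035,0]
    - [-0.0005,-0.035,0]
    - [-0.0005,-0.035,0]
    - [-0.0005,-0.035,0]
    - [-0.0005,-0.035,0]
    - [-0.0005,-0.035,0]
  rotation:
    - [0,0,0]
    - [0,0,0]
    - [0,0,0]
    - [0,0,0]
    - [0,0,0]
    - [0,0,0]
    - [0,0,0]
    - [0,0,0]
    - [0,0,0]
    - [0,0,0]
    - [0,0,0]
    - [0,0,0]
  grip: [0,0,0,0,0,0,0,0,0,0,0,0]

```text
clock: 23.37
position: [424.1, -76.8, 164.1]
ee_rot: [1.0, -0.0, 0.0, -0.0]
contact_force: [0.2, 0.6, -1.0]
gripper_width: 47.4
```

Emit:
play_rows:
  travel:
    - [0,-0.035,0]
    - [0,-0.035,0]
    - [0,-0.035,0]
    - [0,-0.035,0]
    - [0,-0.035,0]
    - [0,-0.035,0]
    - [0,-0.035,0]
    - [0,-0.035,0]
    - [0,-0.035,0]
    - [0,-0.035,0]
    - [0,-0.025,0]
  rotation:
    - [0,0,0]
    - [0,0,0]
    - [0,0,0]
    - [0,0,0]
    - [0,0,0]
    - [0,0,0]
    - [0,0,0]
    - [0,0,0]
    - [0,0,0]
    - [0,0,0]
    - [0,0,0]
  grip: [0,0,0,0,0,0,0,0,0,0,0]

```text
clock: 24.28
position: [424.4, 299.3, 164.0]
ee_rot: [1.0, 0.001, 0.0, -0.0]
contact_force: [0.7, -0.0, -0.9]
gripper_width: 47.3
```

Emit:
play_rows:
  travel:
    - [0,0,0]
    - [0,0,0]
    - [0,0,0.04]
    - [0,0,0.035]
    - [0,0,0.025]
    - [0,0,0.015]
    - [0,0,0.005]
    - [0,0,0]
    - [0,0,0]
    - [0,0,0]
  rotation:
    - [0,0,0]
    - [0,0,0]
    - [0,0,0]
    - [0,0,0]
    - [0,0,0]
    - [0,0,0]
    - [0,0,0]
    - [0,0,0]
    - [0,0,0]
    - [0,0,0]
  grip: [0,0,0,0,0,0,0,0,0,0]

```text
clock: 25.12
position: [425.6, 297.2, 45.3]
ee_rot: [1.0, 0.0, 0.001, -0.001]
contact_force: [-0.6, 0.1, -0.8]
gripper_width: 47.3
```

Emit:
play_rows:
  travel:
    - [0,0,0.002]
    - [0,0,0.001]
    - [0,0,0.001]
    - [0,0,0]
    - [0,0,0]
    - [0,0,0]
  rotation:
    - [0,0,0]
    - [0,0,0]
    - [0,0,0]
    - [0,0,0]
    - [0,0,0]
    - [0,0,0]
  grip: [0,0,0,0,0,0]

```text
clock: 25.62
position: [424.8, 296.8, 39.9]
ee_rot: [1.0, 0.0, 0.0, -0.0]
contact_force: [0.1, -0.2, -1.3]
gripper_width: 47.5
```

Emit:
play_rows:
  travel:
    - [0,0,0.0005]
    - [0,0,0.0005]
    - [0,0,0]
    - [0,0,0]
    - [0,0,0]
  rotation:
    - [0,0,0]
    - [0,0,0]
    - [0,0,0]
    - [0,0,0]
    - [0,0,0]
  grip: [0,0,0,0,0]

```text
clock: 26.03
position: [424.8, 296.7, 38.8]
ee_rot: [1.0, 0.0, -0.0, 0.0]
contact_force: [-1.4, -0.0, -1.6]
gripper_width: 47.6
```

Emit:
play_rows:
  travel:
    - [0,0,0.0005]
    - [0,0,0.0003]
    - [0,0,0]
    - [0,0,0]
    - [0,0,0]
  rotation:
    - [0,0,0]
    - [0,0,0]
    - [0,0,0]
    - [0,0,0]
    - [0,0,0]
  grip: [0,0,0,0,0]

```text
clock: 26.45
position: [424.9, 296.8, 38.6]
ee_rot: [1.0, 0.0, 0.0, -0.0]
contact_force: [-2.6, -1.1, 5.7]
gripper_width: 47.4
```

Touching; release and rise.

Emit:
play_rows:
  travel:
    - [0,0,0]
    - [0,0,0]
    - [0,0,0]
    - [0,0,0]
    - [0,0,-0.02]
    - [0,0,-0.04]
    - [0,0,-0.04]
    - [0,0,-0.04]
    - [0,0,-0.02]
    - [0,0,0]
    - [0,0,0]
    - [0,0,0]
  rotation:
    - [0,0,0]
    - [0,0,0]
    - [0,0,0]
    - [0,0,0]
    - [0,0,0]
    - [0,0,0]
    - [0,0,0]
    - [0,0,0]
    - [0,0,0]
    - [0,0,0]
    - [0,0,0]
    - [0,0,0]
  grip: [1,1,1,1,1,1,1,1,1,1,1,1]

```text
clock: 27.45
position: [424.2, 296.2, 197.0]
ee_rot: [1.0, -0.0, -0.001, 0.001]
contact_force: [-0.2, -0.1, -0.3]
gripper_width: 85.5
```

```bash
python3 - <<'E'
from h import *
s,d=wrist(); print(s["position"])
for z in [(45,60),(26,34)]: print(*[b for b in blobs(d,(0,0,640,480),*z) if b[0]>1000],sep='\n')
for n in("top","scene"):
    t=optics.get_image(n); cv2.imwrite(f"pics/{n}9.png",t["image"])
    if n=="top":
        for nm,b,z in [("jar",(340,180,430,285),(76,96)),("bot",(225,190,315,285),(140,160)),("ch",(130,270,230,370),(45,60)),("beak",(310,290,355,340),(3,90)),("slide",(125,150,200,215),(20,40)),("rack",(455,155,525,205),(30,80))]:
            print(nm,*blobs(t,b,*z))
E
```

```text
[424.15760772 296.15858956 196.96218253]
(3545, np.float64(52.0), array([424.1, 296.7,  25.4]), array([423.8, 296.8]), array([48.9, 49.9]), 89.9, array([424.5, 296.9]))
(1247, np.float64(30.7), array([551.1, 117.7,  57.1]), array([537.8, 122.9]), array([114.1,  31.6]), 68.5, array([542.3, 136.4]))
(18625, np.float64(29.8), array([423.5, 297.6,  82.1]), array([424.1, 297.5]), array([118.8, 119. ]), 85.9, array([428.9, 297.6]))
jar (602, np.float64(86.4), array([ 622.5, -138.6,   29.4]), array([ 622.1, -139.5]), array([56.3, 57. ]), 88.6, array([ 622.9, -138.6]))
bot (250, np.float64(150.3), array([596.4, 105. ,  17.6]), array([596.4, 105. ]), array([33.7, 33.4]), 44.7, array([596.4, 104.8]))
ch (146, np.float64(52.6), array([435.5, 294.9,  21.5]), array([439.7, 294.8]), array([42.2, 16.7]), 89.1, array([439.1, 295.1]))
beak (442, np.float64(24.8), array([421.3, -22.8,  31.6]), array([421.3, -22.3]), array([60.1, 52.4]), 34.7, array([421.1, -23. ]))
slide (1660, np.float64(30.3), array([721. , 348.1,  62.2]), array([720.8, 347.9]), array([87.6, 94.3]), 1.2, array([720.8, 348.5]))
rack (1450, np.float64(46.5), array([ 716.5, -369.6,   60. ]), array([ 715.6, -369.8]), array([103.6,  67.3]), 79.8, array([ 715.6, -370.1]))
```

View pics/scene9.png

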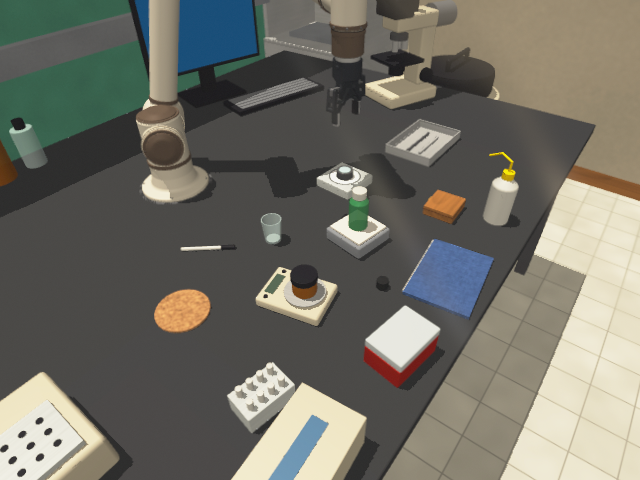

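The scene picture shows all three samples standing upright on their own plates: chamber at (345,173), bottle at (358,210), jar at (304,283). The mat at (183,310) is empty and the bystanders have not moved. The gripper is open and clear, so I'm handing in.

```bash
python3 -c "
from h import *
print(workorder.job_done())"
```

```text
the job is handed in; nothing more can be done
None
```

The job is done and handed in after about 27.5 s on the robot's clock. I parked the chamber on the cork mat first. Then the jar went to the balance, the bottle to the stirrer, and the chamber from the mat to the light base. Each sample was lowered until it touched, released, and the gripper then rose clear.

**Centring:** by the wrist camera, each sample is within about 1 mm of the middle of its plate:

| Sample | Sample position (mm) | Plate centre (mm) |
|---|---|---|
| jar on balance | (623.9, -138.5) | (623.2, -138.5) |
| bottle on stirrer | (598.0, 106.1) | (597.5, 106.4) |
| chamber on light base | (424.1, 296.7) | (424.0, 297.5) |

**Upright:** the height readings of all three tops match samples standing flat on their plates.

**Bystanders:** the beaker, slide box and tube rack read the same positions as at the start, within measurement noise.

**Forces:** the readings I took stayed at or below about 7 N. The fingertips pressed lightly on the balance pan, at about 7 N, during the first chamber grasp.

**Disagreements:**
- The top camera puts the jar and bottle 1 to 1.5 mm from the wrist camera's values, within the stated 2 mm calibration.
- The final top view saw only part of the chamber, probably because the gripper was in the way, so its centring rests on the wrist camera.

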